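# Turn a slotted trim block round a corner post and press it home in a drilling jig

## Robot

A 6-joint arm with a two-finger parallel gripper is mounted at the origin on the work surface; the furniture and walls round the work are solid. World frame = base frame: x ahead of the robot, y to its left, z up, the work surface at z = 0. Lengths are in m, angles in rad, forces in N, time in s.
With the tool pointing down it reaches from about 0.325 to 0.775 m from the base axis. Payload 5.5 kg.
Tool frame: the origin (TCP) lies midway between the tips of the shut fingers; the grasp point (between the pads) lies 19 mm behind it; z points along the fingers, y is the line along which they close (so a half turn about z gives the same grasp; the last joint's range is limited). The gripper opens to 85 mm and grips with 20 to 120 N. Pads are 22 mm wide; open, the fingers measure 114 mm over their backs; the gripper's body (76 mm by 85 mm) begins 54 mm behind the grasp point. The pads swing forward as they close: fully open they stand 13 mm farther back than shut.
Start: joints at [-0.057, 0.091, 1.231, -0, 1.82, -0.057], TCP at [0.6, -0, 0.231] pointing down, gripper open.
Joint ranges: [-2.87, 2.87], [-0.86, 2.18], [0.17, 2.46], [-1.51, 4.65], [0.06, 2.69], [-2.65, 2.65]. Speed limits (rad/s): [2.57, 2.57, 3.01, 3.14, 3.14, 3.14].

## Interface

Orientations are given as a rotation vector (axis times angle).
In Python, from bench import * gives the robot as it stands.
- The arm moves only by the tool send_rows, never from a script. Its argument "plan" is a list of rows, each a list of 5 numbers: the shift along the tool's x, y, z in m, then the turn about the tool's z in degrees, then the opening, from -1 (shut) to 1 (fully open). In form: [[dx, dy, dz, twist, fingers], ...]. A call has 1 to 8 rows; each row shifts and turns the commanded pose from where the row before left it, along the tool's axes as they then stand; what a row does not reach is not made up. A row lasts 1/8 s, in which the tool goes at most 62.5 mm and 10.7 degrees, less where a joint would pass 70% of its speed; a pose out of reach is approached as far as the arm can. A call is refused whole if a number of a shift passes 0.0625 or a number of a turn 10.7, either way. A call with a gripper value outside its range is refused whole. The fingers move at their own pace and stop on an object; "squeeze" is the grip in N (left out, the last holds). Time passes only in rows, so rows that do not move let the fingers close. It gives the time, the measured TCP pose, the force, the opening and the grip force at its end, in the units of the state.
- state(): the state, without advancing time (a new reading comes with each control period).
- read_camera(name): name is "scene" or "side" or "wrist"; returns a dict with "color" (400x640x3 uint8, red, green, blue), "range_z" (400x640 float32, m along the optical axis (not along the pixel's ray), 0 where there is no reading), "intrinsics" (3x3 intrinsics, pixels), "R" (3x3) and "t" (3): a world point X has camera coordinates R X + t; the wrist camera has in their place "mount" (4x4, takes a point from camera to tool coordinates, whose origin is the TCP and whose axes are the flange's). Camera axes: x right, y down, z forward; pixel columns grow to the right and rows downward; lengths in m; the calibration is good to about 2 mm. A picture is of the moment at which its call begins: read the wrist's pose just before it.
- sign_off(): hands the job in; it is judged then, once.
The state is a dict: "t": time; "joint_pos": joint angles; "joint_velocities": joint speeds; "joint_efforts": joint torques, N m; "ee_pos": TCP position; "eef_rot": TCP orientation; "force": force on the tool from outside, world axes, zero at the start; "wrist_torque": the same for the moment, N m; "gripper_width": finger opening in m; "finger_force": force on a finger pad.
Only numpy, scipy, OpenCV 4.12 (cv2) and the standard library are available. Lean on these libraries where they do the work, as an engineer would, in place of code of your own. Each camera call takes 0.05 s, during which the arm holds its last target. There are 200 camera calls.

## Task

Slide the square wooden trim block against the jig's steel corner post and turn it a quarter turn anticlockwise (seen from above) round the post, so that its slot faces the end stop. Then slide it forward along the side fence until the key of the end stop is in the slot, hold it pressed firmly on the end stop (push with about 10 N) for a second, and leave it fully home, square against both end stop and side fence. Keep the block flat on the board the whole time, never push harder than about 25 N, and leave the things lying round the jig alone.

Things in the scene. Friction and masses are not known exactly. Their poses are not given: they have to be found in the camera images.
- jig: Plywood jig board, 360 x 250 x 12 mm, screwed to the bench. Origin on its underside, directly below the axis of the corner post; the board spans x -180 to 180, y -210 to 40 mm from there, upper face z = 12 mm. Its x axis runs along the side fence to the end stop, y to the left. 'Jig (x, y)' below is in mm in this frame.
- post: Fixed steel corner post, upright pin of 16 mm diameter, 38 mm high above the board; origin on its axis at the board's upper face. Block pushed forward at the right end of its near edge meets the post, pivots anticlockwise round it, and creeps left along it as it turns. Pushed straight it can wedge between pusher and post, so follow an arc round the post.
- fence: Wooden side fence, 141 x 22 x 24 mm (high), fixed. Origin at the near end of its right-hand (-y) guiding face, on the board: jig (14, -8). The guiding face lies along jig y = -8 mm, flush with the post's right-hand side, from jig x = 14 to 155 mm.
- end_stop: Fixed wooden end stop, 22 x 136 x 24 mm high, across the far end of the fence; stopping face at jig x = 155. From the face's middle an aluminium key 12 mm wide, 19 mm high juts out 14 mm towards the robot. Origin on the face, under the key's middle line: jig (155, -58). Rigid: with the block on it, under 1 mm more travel passes 20 N. Friction eats some of a push.
- block: Loose square block of pale wood, 100 x 100 x 28 mm, 0.25 to 0.5 kg, slid by 1 to 5 N; rings on its top. Slot 18 mm wide, 26 mm deep, cut right through its -y edge. Origin: centre of its underside. Starts near side of the post, slot right (jig -y), far edge 7 to 30 mm short of the post, whose axis is 34 to 46 mm left of the block's middle. Home: origin at jig (105, -58), slot towards jig +x.
- slot_mouth (a point): Middle of the mouth of the block's slot, half-way up its edge: block (0, -50, 14) mm. Home: at jig (155, -58).
- cork_block: Loose cork sanding block, 36 x 60 x 26 mm, lying right of the jig; origin at the centre of its underside. Not part of the job.
- tape_measure: Loose tape measure, 35 x 72 x 62 mm high, standing right of the jig; origin at the centre of its underside. Not part of the job.
- tape_roll: Loose roll of masking tape, 104 mm diameter, 24 mm high, left of the jig; origin at the centre of its underside. Not part of the job.
- chisel: Loose chisel, 29 x 226 x 25 mm, left of the jig; origin at its underside. Not part of the job.
Not all that is in view belongs to the job. Leave any red look-alike of the block alone.

How it is judged:
On the way, in this order (a step that is already met when the one before it is completed fails the run):
1. the block, turned by between 25 and 65 degrees, bears on the corner post (contact force between block and post above 0.3 N and angle between the y axis of block and the x axis of jig, either way round between 0.436 and 1.134 rad).
2. the block has made its quarter turn (within 10 degrees), slot towards the end stop, in front of the key (angle between the y axis of block and the x axis of jig, either way round below 0.175 rad and x of slot_mouth in the frame of end_stop below -0.01 m and horizontal distance between slot_mouth and end_stop below 0.17 m).
3. the block, home over the key, is kept pressed on the end stop with 2 to 25 N for 0.4 s (contact force between block and end_stop above 2 N and x of slot_mouth in the frame of end_stop above -0.0025 m and angle between the y axis of block and the x axis of jig, either way round below 0.05 rad), for 0.4 s.
At the end, for the whole second after the job is handed in: The block lies flat and still on the board with the key in its slot, within 2.5 mm of the end stop and of the side fence, square to them within 0.03 rad (1.7 degrees) (x of slot_mouth in the frame of end_stop above -0.0025 m and y of slot_mouth in the frame of end_stop between -0.0025 and 0.0025 m and angle between the y axis of block and the x axis of jig, either way round below 0.03 rad and angle between block's own z axis and vertical below 0.03 rad and z of block in the frame of jig below 0.014 m and linear speed of block below 0.005 m/s); the robot touches nothing.
It fails at once if the robot pushes on the block with more than 25 N (contact force between any of the fingers, the arm and block above 25 N).
It fails at once if the block is rammed on the post, fence or end stop with more than 25 N (contact force between block and post above 25 N or contact force between block and fence above 25 N or contact force between block and end_stop above 25 N).
It fails at once if the block is lifted off the board by more than 8 mm or tipped by more than 0.15 rad (z of block in the frame of jig above 0.02 m or angle between block's own z axis and vertical above 0.15 rad).
It fails at once if a thing lying round the jig is moved by more than 20 mm (distance of any of cork_block, tape_measure, tape_roll, chisel from where it was at the start of the episode above 0.02 m).
It also fails if it takes over 72 s, if anything falls off the work surface, if the arm or the gripper's body presses on something with over 40 N, if the wrist force passes 120 N, or if a joint passes its speed limit or range.

## Working session

There is one attempt and no reset: what is moved stays moved. The work goes in short steps, Python scripts to look and compute and a tool call to move; the robot and the scene stay as the last step left them, time stands still between calls to the robot, and variables do not carry over. Pictures are saved under pics/ and viewed, at most 10 in all, crops included, and the job is handed in when it is done.

Besides the shell and the picture viewer there is one more tool, called after "Emit:" by a JSON object that holds its "api" and its "payload", one argument or row to a line. send_rows: Moves the arm, as the interface text tells. Its arguments: {"type":"object","properties":{"plan":{"type":"array"},"squeeze":{"type":"number"}},"required":["plan"]}

```bash
mkdir -p pics; ls; cat > h.py <<'E'
from bench import *
import numpy as np, cv2
E
python3 - <<'E'
from h import *
s=state(); print(s['t'],s['ee_pos'],s['eef_rot'],s['force'])
for n in ("scene","side"):
    c=read_camera(n); cv2.imwrite(f"pics/{n}0.png",c["color"][:,:,::-1]); np.savez(f"{n}0.npz",**c); print(n,c["intrinsics"].round(1).tolist(),c["R"].round(3).tolist(),c["t"].round(3))
E
```

```text
pics
0.0 [5.99710741e-01 2.47698538e-05 2.30137027e-01] [-2.22036680e+00 -2.22047308e+00  2.13803941e-03] [-0.12637694 -0.20049682 -0.19125777]
scene [[410.4, 0.0, 318.5], [0.0, 410.4, 203.1], [0.0, 0.0, 1.0]] [[-0.843, -0.538, -0.005], [-0.381, 0.605, -0.699], [0.379, -0.588, -0.715]] [0.487 0.236 1.049]
side [[471.1, 0.0, 322.8], [0.0, 471.1, 196.2], [0.0, 0.0, 1.0]] [[0.747, 0.665, -0.0], [0.587, -0.66, -0.469], [-0.312, 0.35, -0.883]] [-0.426 -0.305  1.697]
```

View pics/scene0.png

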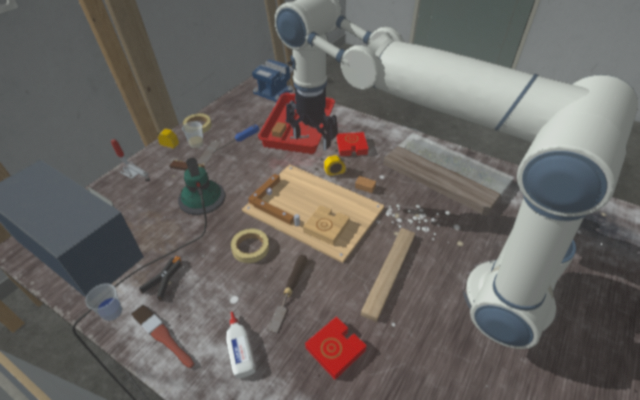

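View pics/side0.png

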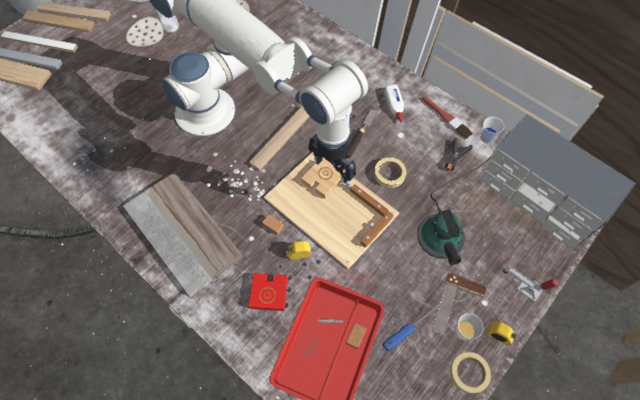

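Scene view: board about (315,210), with the block on it at (326,224). Side view: block at (322,178), board corners around (265,200), (318,155), (398,213) and (348,265). Next I'll make rectified top-views and a height map.

```bash
cat >> h.py <<'E'
def cloud(c):
    z=c["range_z"].astype(float); v,u=np.mgrid[:z.shape[0],:z.shape[1]]
    P=np.stack([u,v,np.ones_like(u)],-1)@np.linalg.inv(c["intrinsics"]).T*z[...,None]
    W=(P-c["t"])@c["R"]; W[z==0]=np.nan
    return W
def ortho(c,z,x0,x1,y0,y1,s=1000.):
    # image: up = +x, left = +y
    H=c["intrinsics"]@np.column_stack([c["R"][:,0],c["R"][:,1],c["R"][:,2]*z+c["t"]])
    M=np.array([[0,-1/s,x1],[-1/s,0,y1],[0,0,1.]])
    return cv2.warpPerspective(c["color"],np.linalg.inv(H@M),(int((y1-y0)*s),int((x1-x0)*s)),flags=cv2.INTER_LINEAR)
E
python3 - <<'E'
from h import *
L=lambda n:dict(np.load(n+"0.npz"))
a,b=L("side"),L("scene")
for n,c in(("side",a),("scene",b)):
    W=cloud(c).reshape(-1,3); m=(W[:,0]>.4)&(W[:,0]<.9)&(abs(W[:,1]+.1)<.3); 
    h,e=np.histogram(W[m,2],bins=np.arange(-.01,.08,.002)); print(n,dict(zip(e.round(3).tolist(),h.tolist())))
A=[ortho(c,z,.35,.9,-.3,.2,800.) for c,z in((a,.012),(b,.012))]
cv2.imwrite("pics/o.png",np.hstack(A)[:,:,::-1]); print(A[0].shape)
E
```

```text
side {-0.01: 19, -0.008: 75, -0.006: 385, -0.004: 1349, -0.002: 2916, 0.0: 3970, 0.002: 3623, 0.004: 2349, 0.006: 1256, 0.008: 1000, 0.01: 1364, 0.012: 1614, 0.014: 1458, 0.016: 887, 0.018: 410, 0.02: 190, 0.022: 178, 0.024: 304, 0.026: 502, 0.028: 690, 0.03: 705, 0.032: 577, 0.034: 387, 0.036: 320, 0.038: 329, 0.04: 359, 0.042: 288, 0.044: 221, 0.046: 204, 0.048: 208, 0.05: 154, 0.052: 76, 0.054: 37, 0.056: 42, 0.058: 32, 0.06: 36, 0.062: 29, 0.064: 27, 0.066: 11, 0.068: 8, 0.07: 0, 0.072: 2, 0.074: 3, 0.076: 4}
scene {-0.01: 6, -0.008: 21, -0.006: 269, -0.004: 1478, -0.002: 3137, 0.0: 2505, 0.002: 902, 0.004: 301, 0.006: 292, 0.008: 1031, 0.01: 2239, 0.012: 1782, 0.014: 538, 0.016: 168, 0.018: 163, 0.02: 171, 0.022: 228, 0.024: 311, 0.026: 407, 0.028: 487, 0.03: 389, 0.032: 259, 0.034: 291, 0.036: 372, 0.038: 414, 0.04: 358, 0.042: 141, 0.044: 88, 0.046: 95, 0.048: 95, 0.05: 51, 0.052: 36, 0.054: 23, 0.056: 23, 0.058: 28, 0.06: 35, 0.062: 28, 0.064: 12, 0.066: 3, 0.068: 10, 0.07: 6, 0.072: 14, 0.074: 11, 0.076: 19}
(440, 400, 3)
```

View pics/o.png

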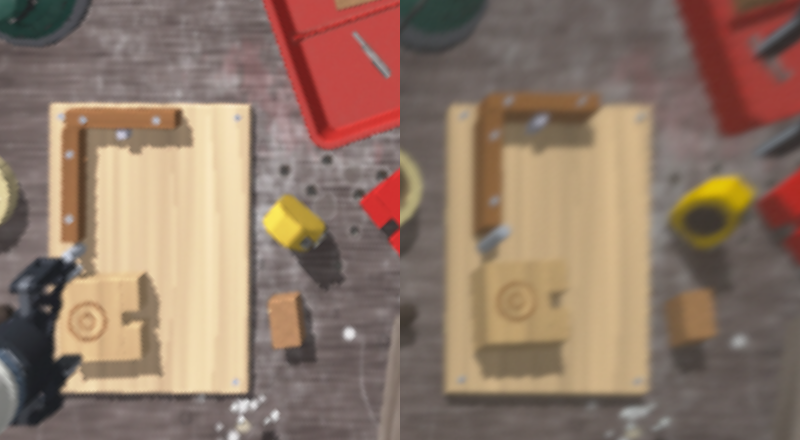

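Emit:
{"api": "send_rows", "payload": {
  "plan": [
    [0.0,-0.02,-0.05,0,-1],
    [0.0,-0.02,-0.05,0,-1],
    [0.0,-0.02,-0.05,0,-1],
    [0,0,0,0,-1],
    [0,0,0,0,-1]
  ]
}}

```text
t: 0.72
ee_pos: [0.5402, -0.0, 0.3804]
eef_rot: [-2.221, -2.221, 0.001]
force: [0.4, -1.1, -0.8]
gripper_width: -0.0
finger_force: 0.0
```

```bash
cat >> h.py <<'E'
from scipy.spatial.transform import Rotation as Ro
def wrist():
    s=state(); c=read_camera("wrist"); T=np.eye(4); T[:3,:3]=Ro.from_rotvec(s["eef_rot"]).as_matrix(); T[:3,3]=s["ee_pos"]
    M=np.linalg.inv(T@c["mount"]); c["R"]=M[:3,:3]; c["t"]=M[:3,3]; return s,c
E
python3 - <<'E'
from h import *
s,c=wrist(); print(s['t'],s['ee_pos'],s['eef_rot'],s['gripper_width']); print(c["intrinsics"].round(0).tolist(), c["R"].round(2).tolist(),(-c["R"].T@c["t"]).round(3))
np.savez("wrist1.npz",**c); cv2.imwrite("pics/w1.png",c["color"][:,:,::-1])
a=read_camera("side"); np.savez("side1.npz",**a)
o=[ortho(x,.012,.38,.8,-.15,.17,1200.) for x in(c,a)]; cv2.imwrite("pics/o1.png",np.hstack(o)[:,:,::-1])
E
```

```text
0.725 [ 5.40198496e-01 -1.74284682e-05  3.80358483e-01] [-2.22100976e+00 -2.22099184e+00  8.04043241e-04] -3.035561358660552e-06
[[350.0, 0.0, 319.0], [0.0, 350.0, 197.0], [0.0, 0.0, 1.0]] [[1.0, 0.0, -0.0], [0.0, -0.96, 0.29], [-0.0, -0.29, -0.96]] [0.541 0.074 0.523]
```

View pics/o1.png

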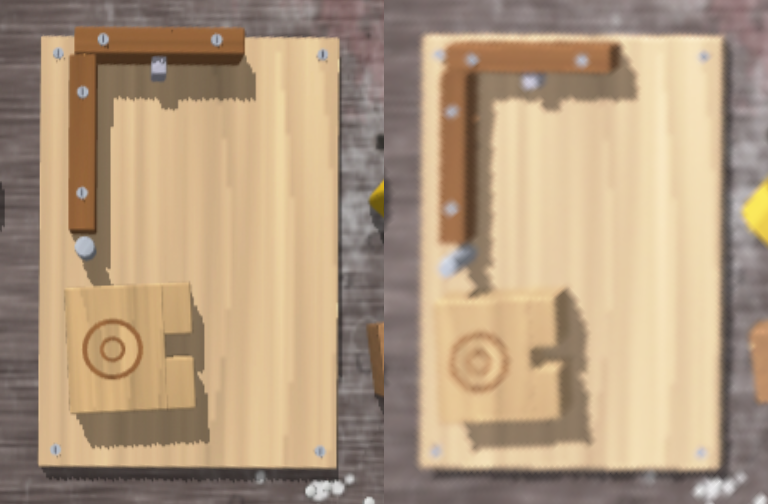

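Both top-views (1200 px/m; wrist left, side right) show the board at (40,37)–(338,467) in the wrist half. The block top has corners at about (65,290), (189,283), (195,407), (71,413), with its slot at the right (178,345). The post is at (85,247) and the key at (159,68). The rings are off-centre, so I'll use the edges instead.

```bash
cat >> h.py <<'E'
def unp(px,x1,y1,s): px=np.asarray(px,float); return np.stack([x1-(px[...,1]+.5)/s,y1-(px[...,0]+.5)/s],-1)
def lift(c,P,z0,z1):
    C=-c["R"].T@c["t"]; P=np.asarray(P,float); f=(C[2]-z1)/(C[2]-z0); return C[:2]+(P-C[:2])*f
def tri(c1,p1,c2,p2,z0):
    # closest point of rays through ground points (at z0)
    A=[];b=[]
    for c,p in((c1,p1),(c2,p2)):
        C=-c["R"].T@c["t"]; d=np.r_[p,z0]-C; d/=np.linalg.norm(d); Q=np.eye(3)-np.outer(d,d); A.append(Q); b.append(Q@C)
    return np.linalg.lstsq(np.vstack(A),np.hstack(b),rcond=None)[0]
E
python3 - <<'E'
from h import *
w=dict(np.load("wrist1.npz")); a=dict(np.load("side1.npz"))
for c in(w,a):
    o=ortho(c,.012,.38,.8,-.15,.17,2000.); hsv=cv2.cvtColor(o,cv2.COLOR_RGB2HSV); m=(hsv[...,1]>60).astype(np.uint8)*255
    m=cv2.morphologyEx(cv2.morphologyEx(m,cv2.MORPH_CLOSE,np.ones((41,41))),cv2.MORPH_OPEN,np.ones((61,61)))
    k=max(cv2.findContours(m,0,1)[0],key=cv2.contourArea); r=cv2.minAreaRect(k); print("board",r, unp(cv2.boxPoints(r),.8,.17,2000.).round(4).tolist())
f=lambda p:unp(p,.8,.17,1200.)
for n,p,q in(("ring",(112,349),(95,361)),("post",(85,247),(79,250)),("fencescrew",(82,193),(67,209)),("blkFR",(189,283),(184,290)),("blkNR",(195,407),(175,416)),("key",(159,62),(147,77))):
    print(n,tri(w,f(p),a,f(q),.012).round(4))
B=lift(w,f([(65,290),(189,283),(195,407),(71,413)]),.012,.040); print("blk top",B.round(4).tolist(),[np.linalg.norm(B[i]-B[i-1]).round(4) for i in range(4)],B.mean(0))
print("post top",lift(w,f((85,247)),.012,.050))
W=cloud(w).reshape(-1,3)
for n,x,y,r in(("blk",B.mean(0)[0],B.mean(0)[1],.03),("board",.6,-.02,.03)):
    print(n,np.nanmedian(W[np.hypot(W[:,0]-x,W[:,1]-y)<r,2]))
E
```

```text
board ((313.8644714355469, 411.84027099609375), (500.4280090332031, 737.823974609375), 0.2893701493740082) [[0.41, 0.1389], [0.7789, 0.137], [0.7777, -0.1132], [0.4087, -0.1114]]
board ((312.9085388183594, 420.2156982421875), (507.7525634765625, 728.6989135742188), 0.3965042531490326) [[0.4084, 0.1415], [0.7727, 0.139], [0.7709, -0.1149], [0.4066, -0.1124]]
ring [0.5109 0.0762 0.0434]
post [0.5935 0.099  0.0208]
fencescrew [0.6336 0.1001 0.0405]
blkFR [0.5624 0.0127 0.0226]
blkNR [0.4656 0.0113 0.0428]
key [0.7398 0.0386 0.0322]
blk top [[0.557, 0.1132], [0.5625, 0.0155], [0.4648, 0.0108], [0.4601, 0.1084]] [np.float64(0.097), np.float64(0.0978), np.float64(0.0978), np.float64(0.0978)] [0.51110005 0.06196316]
post top [0.58981731 0.0969295 ]
blk 0.040719870371898476
board 0.012750871060503374
```

Emit:
{"api": "send_rows", "payload": {
  "plan": [
    [0.03,-0.053,0,-2.8,-1],
    [0.03,-0.0525,0.05,0,-1],
    [0,0,0.06,0,-1],
    [0,0,0.06,0,-1],
    [0,0,0.06,0,-1],
    [0,0,0.06,0,-1],
    [0,0,0.04,0,-1],
    [0,0,0.02,0,-1]
  ]
}}

```text
t: 1.82
ee_pos: [0.4411, 0.0517, 0.0361]
eef_rot: [-2.163, -2.271, 0.009]
force: [-0.1, -0.1, 1.1]
gripper_width: -0.0
finger_force: 0.0
```

Emit:
{"api": "send_rows", "payload": {
  "plan": [
    [0.002,0,0.01,0,-1],
    [0,0,0,0,-1],
    [0,0,0,0,-1]
  ]
}}

```text
t: 2.2
ee_pos: [0.4446, 0.0539, 0.0324]
eef_rot: [2.166, 2.274, 0.002]
force: [0.2, -0.1, 0.3]
gripper_width: 0.0001
finger_force: 0.0
```

Emit:
{"api": "send_rows", "payload": {
  "plan": [
    [0.005,-0.004,0,0,-1],
    [0,0,0.006,0,-1],
    [0,0,0.006,0,-1],
    [0,0,0,0,-1]
  ]
}}

```text
t: 2.7
ee_pos: [0.4392, 0.0586, 0.0186]
eef_rot: [-2.166, -2.274, 0.002]
force: [-1.0, 0.1, -0.7]
gripper_width: -0.0001
finger_force: 0.0
```

Now push straight, about 20 mm plus the gap.

Emit:
{"api": "send_rows", "payload": {
  "plan": [
    [0,0.004,0,0,-1],
    [0,0.004,0,0,-1],
    [0,0.004,0,0,-1],
    [0,0.004,0,0,-1],
    [0,0.003,0,0,-1],
    [0,0,0,0,-1]
  ]
}}

```text
t: 3.45
ee_pos: [0.4586, 0.0595, 0.0196]
eef_rot: [-2.166, -2.275, 0.001]
force: [-2.6, -0.3, 3.3]
gripper_width: 0.0002
finger_force: 2.1
```

```bash
python3 - <<'E'
from h import *
s=state();a=read_camera("side"); b=read_camera("scene"); s2,w=wrist()
print(s['ee_pos'],s['force'])
o=[ortho(x,.040,.38,.72,-.1,.17,1400.) for x in(a,w)]; cv2.imwrite("pics/o2.png",np.hstack(o)[:,:,::-1]); 
E
```

```text
[0.45862113 0.05951871 0.01964642] [-2.58941496 -0.29434419  3.25850826]
```

View pics/o2.png

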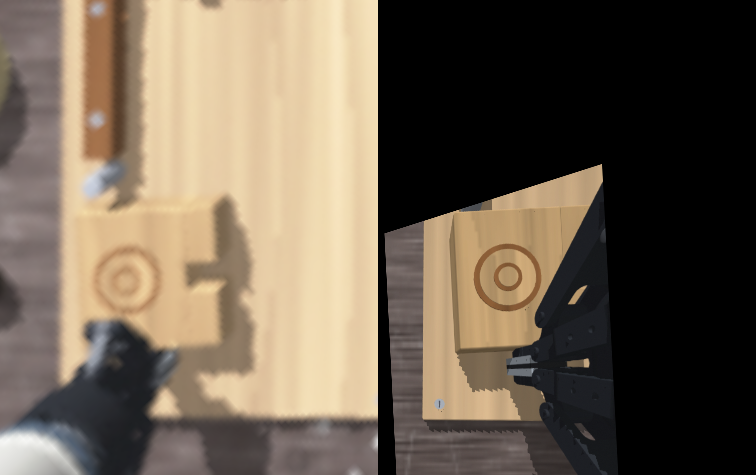

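The left (side) view shows the block top at about (80–220, 205–345), its far edge just short of the post at (103,180), with the gripper behind it. The wrist view shows the finger tip touching the near edge at (510,351). Next I'll write a tracker that registers the block's top face against the first images.

```bash
cat >> h.py <<'E'
BX=(.38,.80,-.12,.20); S=1000.
C0=np.array([.511,.062]); TH0=np.radians(2.8)
def rot(t): return np.array([[np.cos(t),-np.sin(t)],[np.sin(t),np.cos(t)]])
def topx(P): P=np.asarray(P); return np.stack([(BX[3]-P[...,1])*S-.5,(BX[1]-P[...,0])*S-.5],-1)
POLY=np.array([[-46,-46],[-12,-46],[-12,-22],[12,-22],[12,-46],[46,-46],[46,46],[-46,46]])/1000*1.07
def render(c): return cv2.GaussianBlur(cv2.cvtColor(ortho(c,.040,*BX,S),cv2.COLOR_RGB2GRAY),(0,0),1.0)
def track(c,ref,guess):
    """guess=(x,y,th): block pose; returns pose, ecc score"""
    best=None
    T=render(ref); I=render(c); m=np.zeros_like(T); cv2.fillPoly(m,[topx(C0+POLY@rot(TH0).T).round().astype(int)],255)
    L=lambda p,t:np.float32(topx(np.array(p)+np.array([[.05,0],[0,.05],[0,0]])@rot(t).T))
    for dt in(-8,-4,0,4,8):
        t=guess[2]+np.radians(dt)
        M=cv2.getAffineTransform(L(C0,TH0),L(guess[:2],t)).astype(np.float32)
        try: cc,M=cv2.findTransformECC(T,I,M,cv2.MOTION_EUCLIDEAN,(3,80,1e-5),m,1)
        except cv2.error: continue
        if best is None or cc>best[0]: best=(cc,M)
    if best is None: return None
    cc,M=best; q=L(C0,TH0)@M[:,:2].T+M[:,2]; w=np.stack([BX[1]-(q[:,1]+.5)/S,BX[3]-(q[:,0]+.5)/S],-1)
    d=w[0]-w[2]; return np.r_[w[2],np.arctan2(d[1],d[0])],cc
P0=np.array([.5897,.0972]); JY=np.radians(-.35)
def where(guess):
    out=[]
    for n in("side","scene"):
        c=read_camera(n); r=track(c,dict(np.load({"side":"side1.npz","scene":"scene0.npz"}[n])),guess)
        if r is None: print(n,"fail"); continue
        p,cc=r; j=rot(-JY)@(p[:2]-P0)*1000; b=rot(-p[2])@(P0-p[:2])*1000
        print(n,"cc %.3f world %.4f %.4f yaw %.1f | jig %.1f %.1f yaw %.2f | post in block %.1f %.1f"%(cc,*p[:2],np.degrees(p[2]),*j,np.degrees(p[2]-JY),*b)); out.append(p)
    s=state(); 
    for p in out: print("tcp in block mm",(rot(-p[2])@(s['ee_pos'][:2]-p[:2])*1000).round(1))
    print("t %.2f"%s['t'],s['ee_pos'].round(4),"F",s['force'].round(1))
    return out
E
python3 -c "
from h import *
where((.525,.062,.049))"
```

```text
side cc 0.590 world 0.5301 0.0586 yaw -25.0 | jig -59.4 -38.9 yaw -24.61 | post in block 37.8 60.1
scene cc 0.852 world 0.5307 0.0875 yaw 67.4 | jig -58.9 -10.1 yaw 67.78 | post in block 31.7 -50.7
tcp in block mm [-65.2 -29.4]
tcp in block mm [-53.5  55.8]
t 3.70 [0.4586 0.0595 0.0196] F [-4.9 -0.3  4.2]
```

```bash
cat >> h.py <<'E'
from scipy.optimize import minimize
G=np.stack(np.meshgrid(np.arange(-52,53,1.5),np.arange(-52,53,1.5)),-1).reshape(-1,2)/1000*1.0
REF={"side":"side1.npz","scene":"scene0.npz"}
def samp(I,p):
    q=topx(np.array(p[:2])+G@rot(p[2]).T).astype(np.float32); return cv2.remap(I,q[:,0].reshape(-1,1),q[:,1].reshape(-1,1),1).ravel().astype(float)
def track(c,ref,guess,span=(.008,8)):
    T=samp(render(ref),(*C0,TH0)); I=render(c)
    def f(p):
        d=np.abs(samp(I,p)-T); return np.minimum(d,30).mean()
    g=[(f((guess[0]+a,guess[1]+b,guess[2]+np.radians(t))),a,b,t) for a in np.linspace(-1,1,7)*span[0] for b in np.linspace(-1,1,7)*span[0] for t in np.linspace(-1,1,7)*span[1]]
    best=None
    for k in sorted(g)[:3]:
        p0=np.array([guess[0]+k[1],guess[1]+k[2],guess[2]+np.radians(k[3])])
        r=minimize(f,p0,method="Nelder-Mead",options=dict(initial_simplex=p0+np.array([[0,0,0],[.002,0,0],[0,.002,0],[0,0,.03]]),xatol=1e-5,fatol=1e-4))
        if best is None or r.fun<best.fun: best=r
    return best.x,best.fun
E
python3 - <<'E'
from h import *
w=dict(np.load("wrist1.npz"))
for n in REF: r=track(dict(np.load(REF[n])),w,(*C0,TH0)); print(n,"vs wrist",r[0][:2].round(4),np.degrees(r[0][2]).round(2),r[1])
where((.53,.062,.049))
E
```

```text
side vs wrist [0.507  0.0623] 3.26 18.294897959183672
scene vs wrist [0.5118 0.0589] 3.51 16.600204081632654
side cc 5.228 world 0.5215 0.0627 yaw 3.1 | jig -68.0 -34.9 yaw 3.46 | post in block 70.0 30.7
scene cc 9.454 world 0.5216 0.0638 yaw 4.0 | jig -67.9 -33.8 yaw 4.31 | post in block 70.2 28.6
tcp in block mm [-62.9   0.2]
tcp in block mm [-63.1   0.1]
t 3.80 [0.4586 0.0595 0.0196] F [-5.5 -0.7  4.2]
```

Emit:
{"api": "send_rows", "payload": {
  "plan": [
    [0,0.003,0,0,-1],
    [0,0.003,0,0,-1],
    [0,0.003,0,0,-1],
    [0,0,0,0,-1],
    [0,-0.008,0,0,-1],
    [-0.017,0,0,0,-1],
    [-0.017,0,0,0,-1],
    [0,0,0,0,-1]
  ]
}}

```text
t: 4.8
ee_pos: [0.4616, 0.024, 0.0195]
eef_rot: [2.169, 2.272, 0.0]
force: [-0.2, 0.4, -0.4]
gripper_width: -0.0002
finger_force: 0.0
```

```bash
python3 -c "
from h import *
where((.53,.063,.06))"
```

```text
side cc 4.188 world 0.5305 0.0634 yaw 3.2 | jig -59.0 -34.1 yaw 3.53 | post in block 61.0 30.4
scene cc 2.974 world 0.5301 0.0639 yaw 3.3 | jig -59.3 -33.7 yaw 3.70 | post in block 61.4 29.8
tcp in block mm [-71.  -34.4]
tcp in block mm [-70.8 -34.7]
t 4.90 [0.4615 0.0252 0.0195] F [-0.1 -0.3  0.3]
```

Emit:
{"api": "send_rows", "payload": {
  "plan": [
    [0,0.005,0,0,-1],
    [0,0.005,0,0,-1],
    [-0.0046,0.0029,0,-2.5,-1],
    [-0.0046,0.0029,0,-2.5,-1],
    [-0.0046,0.0029,0,-2.5,-1],
    [-0.0046,0.0029,0,-2.5,-1]
  ]
}}

```text
t: 5.65
ee_pos: [0.485, 0.0096, 0.0191]
eef_rot: [-1.957, -2.456, 0.001]
force: [-1.7, -0.4, -0.3]
gripper_width: 0.0
finger_force: 0.6
```

```bash
python3 -c "
from h import *
where((.535,.063,.2))"
```

```text
side cc 7.193 world 0.5377 0.0617 yaw 13.9 | jig -51.8 -35.8 yaw 14.27 | post in block 59.0 21.9
scene cc 3.378 world 0.5373 0.0612 yaw 14.4 | jig -52.2 -36.3 yaw 14.78 | post in block 59.7 21.8
tcp in block mm [-63.5 -38.3]
tcp in block mm [-63.3 -37.4]
t 5.75 [0.4853 0.0092 0.0192] F [ 0.1 -0.   0.4]
```

Emit:
{"api": "send_rows", "payload": {
  "plan": [
    [-0.0042,0.0034,0,-3,-1],
    [-0.0042,0.0031,0,-3,-1],
    [-0.0042,0.003,0,-3,-1],
    [-0.0042,0.0028,0,-3,-1],
    [-0.0042,0.0027,0,-3,-1],
    [-0.0042,0.0026,0,-3,-1]
  ]
}}

```text
t: 6.5
ee_pos: [0.5101, -0.0081, 0.0192]
eef_rot: [-1.55, -2.732, 0.0]
force: [-1.5, 0.2, 0.5]
gripper_width: -0.0001
finger_force: 0.6
```

```bash
python3 -c "
from h import *
where((.547,.058,.54))"
```

```text
side cc 10.560 world 0.5456 0.0598 yaw 29.0 | jig -43.8 -37.7 yaw 29.32 | post in block 56.7 11.4
scene cc 4.277 world 0.5447 0.0590 yaw 30.9 | jig -44.7 -38.5 yaw 31.24 | post in block 58.2 9.7
tcp in block mm [-63.8 -42.5]
tcp in block mm [-64.  -40.1]
t 6.60 [ 0.5104 -0.0083  0.0193] F [ 0.4  0.4 -0.6]
```

Emit:
{"api": "send_rows", "payload": {
  "plan": [
    [-0.0038,0.0032,0,-3,-1],
    [-0.0038,0.0028,0,-3,-1],
    [-0.0038,0.0027,0,-3,-1],
    [-0.0038,0.0026,0,-3,-1],
    [-0.0037,0.0025,0,-3,-1],
    [-0.0037,0.0024,0,-3,-1]
  ]
}}

```text
t: 7.35
ee_pos: [0.5347, -0.0209, 0.0193]
eef_rot: [-1.108, -2.937, 0.017]
force: [-10.9, -18.8, 5.2]
gripper_width: -0.0003
finger_force: 10.6
```

```bash
python3 -c "
from h import *
where((.551,.057,.82))"
```

```text
side cc 14.182 world 0.5538 0.0541 yaw 43.7 | jig -35.7 -43.4 yaw 44.07 | post in block 55.8 6.3
scene cc 4.371 world 0.5525 0.0529 yaw 43.4 | jig -36.9 -44.6 yaw 43.73 | post in block 57.5 6.7
tcp in block mm [-65.4 -41.5]
tcp in block mm [-63.4 -41.9]
t 7.45 [ 0.5352 -0.0211  0.0193] F [ -8.  -17.7   4.2]
```

Emit:
{"api": "send_rows", "payload": {
  "plan": [
    [0,-0.004,0,0,-1],
    [0,-0.002,-0.025,0,-1],
    [0,0,-0.03,0,-1],
    [0.035,0.0145,0,0,-1],
    [0.035,0.015,0,0,-1],
    [0.0345,0.015,0,0,-1],
    [0,0,0,0,-1],
    [0,0,0,0,-1]
  ]
}}

```text
t: 8.45
ee_pos: [0.4839, 0.0815, 0.0746]
eef_rot: [1.106, 2.94, -0.0]
force: [-0.2, -0.2, 0.5]
gripper_width: 0.0001
finger_force: 0.0
```

```bash
python3 -c "
from h import *
where((.553,.0535,.76))"
```

```text
side cc 5.795 world 0.5531 0.0544 yaw 41.7 | jig -36.3 -43.0 yaw 42.07 | post in block 55.8 7.6
scene cc 14.808 world 0.5534 0.0544 yaw 44.6 | jig -36.0 -43.1 yaw 44.92 | post in block 55.9 5.0
tcp in block mm [-33.9  65.8]
tcp in block mm [-30.8  67.6]
t 8.55 [0.484  0.0809 0.0745] F [ 0.5 -0.4  0.7]
```

Emit:
{"api": "send_rows", "payload": {
  "plan": [
    [0,0,0.03,0,-1],
    [0,0,0.025,0,-1],
    [0,0,0,0,-1],
    [-0.004,0,0,0,-1],
    [-0.003,0,0,0,-1],
    [-0.003,0,0,0,-1],
    [-0.003,0,0,0,-1]
  ]
}}

```text
t: 9.43
ee_pos: [0.4925, 0.0731, 0.0202]
eef_rot: [-1.105, -2.938, 0.001]
force: [-8.2, 1.4, 1.9]
gripper_width: 0.0001
finger_force: 3.0
```

```bash
python3 -c "
from h import *
where((.555,.0535,.8))"
```

```text
side cc 6.444 world 0.5567 0.0521 yaw 46.8 | jig -32.7 -45.3 yaw 47.18 | post in block 55.5 6.8
scene cc 18.464 world 0.5747 0.0614 yaw 62.3 | jig -14.8 -35.9 yaw 62.67 | post in block 38.7 3.3
tcp in block mm [-28.5  60.8]
tcp in block mm [-27.8  77.8]
t 9.53 [0.4929 0.0729 0.0202] F [-5.4  1.2  1.2]
```

Emit:
{"api": "send_rows", "payload": {
  "plan": [
    [-0.003,0,0,0,-1],
    [-0.003,0,0,-1,-1],
    [-0.003,0,0,-2,-1],
    [-0.003,0,0,-2,-1],
    [-0.003,0,0,-2,-1]
  ]
}}

```text
t: 10.15
ee_pos: [0.5044, 0.0633, 0.0199]
eef_rot: [-0.922, -3.001, 0.001]
force: [-5.8, -1.2, 0.6]
gripper_width: 0.0001
finger_force: 2.1
```

```bash
python3 -c "
from h import *
where((.565,.048,.95))"
```

```text
side cc 7.020 world 0.5667 0.0463 yaw 55.5 | jig -22.7 -51.0 yaw 55.87 | post in block 55.0 9.8
scene cc 17.934 world 0.5789 0.0543 yaw 67.4 | jig -10.5 -43.0 yaw 67.80 | post in block 43.8 6.5
tcp in block mm [-21.1  60.5]
tcp in block mm [-20.2  71.8]
t 10.25 [0.5049 0.0632 0.0199] F [-3.8 -0.4 -1.1]
```

Emit:
{"api": "send_rows", "payload": {
  "plan": [
    [-0.002,-0.003,0,-1,-1],
    [-0.003,-0.003,0,-2,-1],
    [-0.003,-0.002,0,-2,-1],
    [-0.003,-0.002,0,-2,-1],
    [-0.003,-0.002,0,-2,-1],
    [-0.003,-0.002,0,-2,-1],
    [-0.003,-0.001,0,-2,-1]
  ]
}}

```text
t: 11.12
ee_pos: [0.5152, 0.0407, 0.0199]
eef_rot: [0.576, 3.088, 0.0]
force: [-4.5, 0.4, -0.5]
gripper_width: 0.0003
finger_force: 1.3
```

```bash
python3 -c "
from h import *
where((.578,.042,1.2))"
```

```text
side cc 6.964 world 0.5799 0.0377 yaw 68.2 | jig -9.4 -59.5 yaw 68.55 | post in block 58.9 13.0
scene cc 13.952 world 0.5862 0.0437 yaw 74.0 | jig -3.2 -53.5 yaw 74.39 | post in block 52.4 11.3
tcp in block mm [-21.3  60.9]
tcp in block mm [-22.5  67.1]
t 11.22 [0.5155 0.0406 0.02  ] F [-0.6  0.7 -0.1]
```

Emit:
{"api": "send_rows", "payload": {
  "plan": [
    [-0.002,-0.002,0,-1.5,-1],
    [-0.003,-0.002,0,-2,-1],
    [-0.003,-0.002,0,-2,-1],
    [-0.003,-0.002,0,-2,-1],
    [-0.003,-0.002,0,-2,-1],
    [-0.003,-0.002,0,-2,-1],
    [-0.003,-0.001,0,-2,-1]
  ]
}}

```text
t: 12.1
ee_pos: [0.5304, 0.0229, 0.02]
eef_rot: [-0.208, -3.134, 0.001]
force: [-5.4, -0.1, 3.2]
gripper_width: 0.0
finger_force: 2.4
```

```bash
python3 -c "
from h import *
where((.594,.036,1.43))"
```

```text
side cc 7.134 world 0.5946 0.0344 yaw 80.3 | jig 5.3 -62.7 yaw 80.65 | post in block 61.0 15.4
scene cc 11.132 world 0.5948 0.0344 yaw 80.6 | jig 5.5 -62.7 yaw 81.00 | post in block 61.1 15.3
tcp in block mm [-22.2  60.9]
tcp in block mm [-21.9  61.3]
t 12.20 [0.5308 0.0228 0.0199] F [-2.8 -0.6  1.7]
```

Emit:
{"api": "send_rows", "payload": {
  "plan": [
    [-0.003,-0.002,0,-1,-1],
    [-0.003,-0.002,0,-2,-1],
    [-0.003,-0.002,0,-2,-1],
    [-0.003,-0.002,0,-2,-1],
    [0,0,0,0,-1]
  ]
}}

```text
t: 12.82
ee_pos: [0.542, 0.0139, 0.0198]
eef_rot: [0.02, 3.141, -0.001]
force: [-2.6, -0.6, 2.7]
gripper_width: -0.0003
finger_force: 1.5
```

```bash
python3 -c "
from h import *
where((.603,.035,1.52))"
```

```text
side cc 7.398 world 0.6041 0.0340 yaw 87.8 | jig 14.8 -63.1 yaw 88.14 | post in block 62.6 16.8
scene cc 9.994 world 0.6034 0.0314 yaw 86.2 | jig 14.1 -65.7 yaw 86.55 | post in block 64.7 18.0
tcp in block mm [-22.4  61.3]
tcp in block mm [-21.5  60.1]
t 12.93 [0.542  0.014  0.0196] F [-1.9  0.2  2.7]
```

Emit:
{"api": "send_rows", "payload": {
  "plan": [
    [0.007,0,0,0,-1],
    [0,-0.028,0,0,-1],
    [0,-0.028,0,0,-1],
    [-0.04,0,0,-0.3,-1],
    [-0.04,0,0,0,-1],
    [0,0.005,0,0,-1],
    [0,0,0,0,-1]
  ]
}}

```text
t: 13.8
ee_pos: [0.6134, -0.037, 0.019]
eef_rot: [-0.01, -3.141, -0.0]
force: [-0.4, 0.3, -0.2]
gripper_width: 0.0
finger_force: 0.0
```

Emit:
{"api": "send_rows", "payload": {
  "plan": [
    [0,0.003,0,0,-1],
    [0,0.003,0,0,-1],
    [0,0.002,0,0,-1],
    [0,0.002,0,0,-1],
    [0,0,0,0,-1]
  ]
}}

```text
t: 14.42
ee_pos: [0.6143, -0.0277, 0.0199]
eef_rot: [0.011, 3.141, -0.001]
force: [-0.2, -2.9, 1.3]
gripper_width: 0.0002
finger_force: 1.4
```

```bash
python3 -c "
from h import *
where((.603,.037,1.54))"
```

```text
side cc 19.097 world 0.6085 0.0347 yaw 96.8 | jig 19.2 -62.3 yaw 97.12 | post in block 64.2 11.3
scene cc 6.394 world 0.6043 0.0368 yaw 88.8 | jig 14.9 -60.3 yaw 89.16 | post in block 60.1 15.8
tcp in block mm [-62.7   1.6]
tcp in block mm [-64.2 -11.4]
t 14.53 [ 0.6143 -0.0277  0.0198] F [-0.6 -3.2  3. ]
```

Emit:
{"api": "send_rows", "payload": {
  "plan": [
    [0,0.001,0,0,-1],
    [0,0.001,0,0,-1],
    [0,0,0,0,-1]
  ]
}}

```text
t: 14.9
ee_pos: [0.6145, -0.0258, 0.0198]
eef_rot: [0.011, 3.141, -0.001]
force: [0.4, -5.3, 2.4]
gripper_width: -0.0002
finger_force: 2.4
```

Emit:
{"api": "send_rows", "payload": {
  "plan": [
    [0,0.001,0,0,-1],
    [0,0,0,0,-1]
  ]
}}

```text
t: 15.15
ee_pos: [0.6145, -0.0247, 0.0198]
eef_rot: [0.011, 3.141, -0.001]
force: [1.1, -4.7, 3.8]
gripper_width: 0.0001
finger_force: 2.5
```

Emit:
{"api": "send_rows", "payload": {
  "plan": [
    [0,0.001,0,0,-1],
    [0,0,0,0,-1]
  ]
}}

```text
t: 15.4
ee_pos: [0.6145, -0.0243, 0.0198]
eef_rot: [0.011, 3.141, -0.002]
force: [0.4, -6.5, 3.7]
gripper_width: -0.0002
finger_force: 3.4
```

Emit:
{"api": "send_rows", "payload": {
  "plan": [
    [0,0.001,0,0,-1],
    [0,0,0,0,-1]
  ]
}}

```text
t: 15.65
ee_pos: [0.6144, -0.0242, 0.0198]
eef_rot: [0.012, 3.141, -0.004]
force: [0.1, -9.1, 4.0]
gripper_width: -0.0001
finger_force: 4.7
```

Emit:
{"api": "send_rows", "payload": {
  "plan": [
    [0,-0.012,0,0,-1],
    [0.042,0,0,0,-1],
    [0.042,0,0,0,-1],
    [0,0,0,0,-1],
    [0,0.037,0,0,-1],
    [0,0.037,0,0,-1],
    [0,0,0,0,-1]
  ]
}}

```text
t: 16.52
ee_pos: [0.5311, 0.0425, 0.0193]
eef_rot: [-0.005, -3.141, -0.003]
force: [0.5, -1.0, -0.2]
gripper_width: -0.0001
finger_force: 0.0
```

```bash
python3 -c "
from h import *
where((.605,.039,1.565))"
```

```text
side cc 7.158 world 0.6034 0.0422 yaw 89.9 | jig 14.1 -54.9 yaw 90.28 | post in block 55.0 13.8
scene cc 11.114 world 0.6020 0.0386 yaw 87.8 | jig 12.6 -58.5 yaw 88.19 | post in block 58.1 14.5
tcp in block mm [-2.  72.4]
tcp in block mm [-0.9 71. ]
t 16.62 [0.531  0.0403 0.0192] F [-0.4 -0.1  0.2]
```

Emit:
{"api": "send_rows", "payload": {
  "plan": [
    [-0.004,-0.003,0,0,-1],
    [-0.005,0,0,0,-1],
    [-0.005,0,0,0,-1],
    [-0.005,0,0,0,-1],
    [-0.005,0,0,0,-1],
    [-0.005,0,0,0,-1],
    [-0.005,0,0,0,-1],
    [0,0,0,0,-1]
  ]
}}

```text
t: 17.62
ee_pos: [0.5648, 0.0366, 0.0194]
eef_rot: [-0.012, -3.141, -0.0]
force: [-2.4, 0.3, 0.7]
gripper_width: -0.0001
finger_force: 0.9
```

```bash
python3 -c "
from h import *
where((.626,.039,1.565))"
```

```text
side cc 7.723 world 0.6263 0.0423 yaw 89.4 | jig 37.0 -54.7 yaw 89.74 | post in block 54.5 37.2
scene cc 12.515 world 0.6266 0.0390 yaw 88.7 | jig 37.2 -57.9 yaw 89.03 | post in block 57.3 38.2
tcp in block mm [-6.4 61.5]
tcp in block mm [-3.9 61.7]
t 17.73 [0.5648 0.0366 0.0194] F [-1.9 -0.7  0.8]
```

Emit:
{"api": "send_rows", "payload": {
  "plan": [
    [-0.006,0,0,0,-1],
    [-0.006,0,0,0,-1],
    [-0.006,0,0,0,-1],
    [-0.006,0,0,0,-1],
    [-0.006,0,0,0,-1],
    [-0.006,0,0,0,-1],
    [-0.006,0,0,0,-1],
    [0,0,0,0,-1]
  ]
}}

```text
t: 18.73
ee_pos: [0.6077, 0.0365, 0.0194]
eef_rot: [0.011, 3.14, 0.0]
force: [0.4, 0.8, -0.3]
gripper_width: 0.0003
finger_force: 0.0
```

```bash
python3 -c "
from h import *
where((.669,.039,1.565))"
```

```text
side cc 7.569 world 0.6696 0.0422 yaw 89.7 | jig 80.2 -54.5 yaw 90.07 | post in block 54.6 80.2
scene cc 15.098 world 0.6703 0.0407 yaw 88.9 | jig 81.0 -56.0 yaw 89.27 | post in block 54.9 81.7
tcp in block mm [-6.  62.3]
tcp in block mm [-5.5 62.9]
t 18.82 [0.6073 0.0365 0.0195] F [-0.7  0.2 -0.1]
```

Emit:
{"api": "send_rows", "payload": {
  "plan": [
    [-0.004,0,0,0,-1],
    [-0.004,0,0,0,-1],
    [-0.003,0,0,0,-1],
    [-0.003,0,0,0,-1],
    [-0.003,0,0,0,-1],
    [-0.002,0,0,0,-1],
    [0,0,0,0,-1]
  ]
}}

```text
t: 19.7
ee_pos: [0.626, 0.0363, 0.0195]
eef_rot: [0.011, 3.141, -0.0]
force: [-3.6, -0.6, 1.8]
gripper_width: -0.0003
finger_force: 1.6
```

Emit:
{"api": "send_rows", "payload": {
  "plan": [
    [-0.002,0,0,0,-1],
    [-0.0015,0,0,0,-1],
    [-0.001,0,0,0,-1],
    [0,0,0,0,-1]
  ]
}}

```text
t: 20.2
ee_pos: [0.6301, 0.0363, 0.0195]
eef_rot: [-0.011, -3.142, 0.0]
force: [-4.2, 0.2, 3.0]
gripper_width: 0.0003
finger_force: 2.3
```

Emit:
{"api": "send_rows", "payload": {
  "plan": [
    [-0.001,0,0,0,-1],
    [-0.001,0,0,0,-1],
    [0,0,0,0,-1]
  ]
}}

```text
t: 20.58
ee_pos: [0.6321, 0.0363, 0.0195]
eef_rot: [-0.011, -3.142, -0.0]
force: [-4.6, -0.0, 3.8]
gripper_width: -0.0004
finger_force: 2.4
```

Emit:
{"api": "send_rows", "payload": {
  "plan": [
    [-0.001,0,0,0,-1],
    [-0.0007,0,0,0,-1],
    [0,0,0,0,-1]
  ]
}}

```text
t: 20.95
ee_pos: [0.6338, 0.0363, 0.0195]
eef_rot: [-0.011, -3.141, 0.0]
force: [-5.4, -1.3, 3.6]
gripper_width: -0.0003
finger_force: 2.5
```

Emit:
{"api": "send_rows", "payload": {
  "plan": [
    [-0.0008,0,0,0,-1],
    [-0.0007,0,0,0,-1],
    [0,0,0,0,-1]
  ]
}}

```text
t: 21.32
ee_pos: [0.6344, 0.0363, 0.0195]
eef_rot: [-0.011, -3.139, 0.0]
force: [-9.1, -0.2, 5.9]
gripper_width: -0.0001
finger_force: 4.5
```

```bash
python3 -c "
from h import *
where((.695,.039,1.565))
c=read_camera('side'); cv2.imwrite('pics/s3.png',np.hstack([cv2.resize(ortho(c,.040,.6,.8,-.06,.14,1900.),None,fx=1,fy=1),ortho(read_camera('scene'),.04,.6,.8,-.06,.14,1900.)])[:,:,::-1])"
```

```text
side cc 7.171 world 0.6969 0.0421 yaw 89.5 | jig 107.5 -54.4 yaw 89.84 | post in block 54.2 107.7
scene cc 16.082 world 0.6973 0.0408 yaw 89.8 | jig 108.0 -55.8 yaw 90.11 | post in block 56.0 107.9
tcp in block mm [-6.3 62.4]
tcp in block mm [-4.7 62.9]
t 21.43 [0.6344 0.0363 0.0195] F [-9.6 -0.7  5.1]
```

View pics/s3.png

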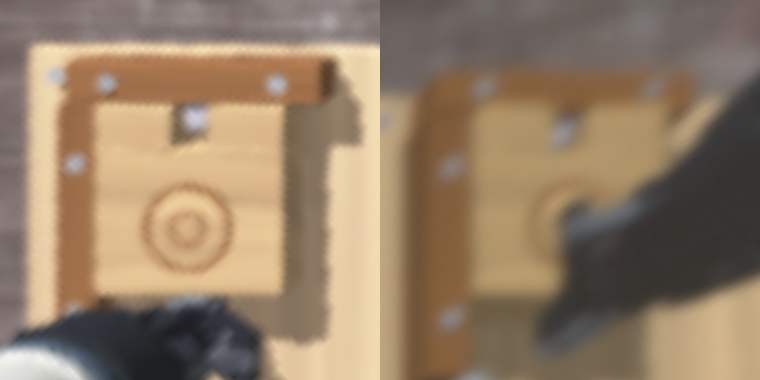

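The views show the block flush against both fence and stop, with the key in its slot at (193,118). I'll press a bit more and hold.

Emit:
{"api": "send_rows", "payload": {
  "plan": [
    [-0.0006,0,0,0,-1],
    [0,0,0,0,-1],
    [0,0,0,0,-1]
  ]
}}

```text
t: 21.9
ee_pos: [0.6344, 0.0363, 0.0195]
eef_rot: [-0.011, -3.138, 0.0]
force: [-11.7, 0.9, 7.0]
gripper_width: -0.0001
finger_force: 5.8
```

Emit:
{"api": "send_rows", "payload": {
  "plan": [
    [-0.0005,0,0,0,-1],
    [0,0,0,0,-1],
    [0,0,0,0,-1],
    [0,0,0,0,-1],
    [0,0,0,0,-1],
    [0,0,0,0,-1],
    [0,0,0,0,-1],
    [0,0,0,0,-1]
  ]
}}

```text
t: 22.9
ee_pos: [0.6344, 0.0363, 0.0195]
eef_rot: [-0.011, -3.137, 0.0]
force: [-13.0, -0.4, 9.2]
gripper_width: 0.0001
finger_force: 6.9
```

Emit:
{"api": "send_rows", "payload": {
  "plan": [
    [0.003,0,0,0,-1],
    [0.02,0,0,0,-1],
    [0.03,0,-0.05,0,-1],
    [0.03,0,-0.06,0,-1],
    [0,0,-0.06,0,-1],
    [0,0,-0.06,0,-1],
    [0,0,-0.05,0,-1],
    [0,0,0,0,-1]
  ]
}}

```text
t: 23.9
ee_pos: [0.5574, 0.0369, 0.3014]
eef_rot: [0.011, 3.129, 0.0]
force: [0.6, 0.0, -0.0]
gripper_width: 0.0001
finger_force: 0.0
```

```bash
python3 -c "
from h import *
where((.695,.039,1.565))
s,c=wrist(); cv2.imwrite('pics/w4.png',np.hstack([ortho(x,.036,.6,.8,-.06,.14,1900.) for x in(c,read_camera('side'))])[:,:,::-1])"
```

```text
side cc 7.222 world 0.6967 0.0420 yaw 89.4 | jig 107.3 -54.5 yaw 89.71 | post in block 54.0 107.6
scene cc 6.986 world 0.6953 0.0377 yaw 90.3 | jig 106.0 -58.9 yaw 90.64 | post in block 60.1 105.3
tcp in block mm [ -6.8 140.4]
tcp in block mm [-1.000e-01  1.391e+02]
t 24.00 [0.5562 0.0368 0.2955] F [ 0.  -0.1 -0.8]
```

View pics/w4.png

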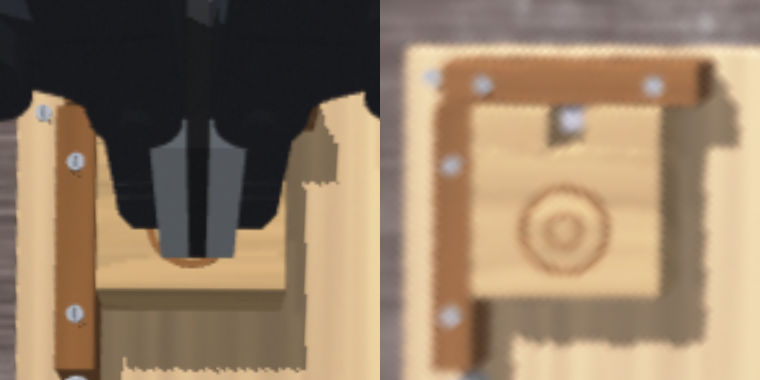

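The block is flush against the fence and end stop (no gap at col 470 or row 105), with the key in its slot at (570,118) and the gripper clear.

```bash
python3 -c "
from h import *
print(sign_off())"
```

```text
the job is handed in; nothing more can be done
None
```

The block made its quarter turn round the post and slid along the fence with the key in its slot. I held it on the end stop at about 13 N by the wrist reading for about a second, and the last images show it home and flush. Job handed in, no verdict returned; the highest force I read was about 21 N, when it briefly wedged at the post.

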